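# Open the fume cabinet to its mark and start the fan

## Robot

A 7-joint arm with a two-finger parallel gripper is mounted at the origin on the work surface; the furniture and walls round the work are solid. World frame = base frame: x ahead of the robot, y to its left, z up, the work surface at z = 0. Lengths are in m, angles in rad, forces in N, time in s.
With the tool pointing down it reaches from about 0.4 to 0.875 m from the base axis. Payload 6.5 kg.
Tool frame: the origin (TCP) lies where the fingers leave the gripper's body, on its centre line; the fingertips stand 64 mm ahead of it and the grasp point (between the pads) lies 45 mm ahead of it; z points along the fingers, y is the line along which they close (so a half turn about z gives the same grasp; the last joint's range is limited). The gripper opens to 88 mm and grips with 3 to 60 N. Pads are 18 mm wide; open, the fingers measure 123 mm over their backs; the gripper's body (75 mm by 187 mm) begins 45 mm behind the grasp point.
Start: joints at [1.113, 0.536, -0.004, 1.538, 0.003, 1.067, -0.071], TCP at [0.248, -0.601, 0.303] pointing down, gripper open.
Joint ranges: [-2.7, 2.7], [-0.37, 2.16], [-1.27, 1.26], [0.24, 2.4], [-1.31, 4.45], [0.19, 1.91], [-2.76, 2.76]. Speed limits (rad/s): [2.39, 2.39, 3.14, 3.14, 3.14, 3.14, 3.14].

## Interface

Orientations are given as a rotation vector (axis times angle).
In Python, from cell import r gives the robot as it stands.
- The arm moves only by the shell command python3 -m crank 'ROWS' [OPENING] [FORCE]. ROWS is a JSON object of lists of equal length, an entry for each row: "slide": the shift along the tool's x, y, z in cm, a list of three; "twist": the turn about the tool's z in rad. A call has 1 to 20 rows; each row shifts and turns the commanded pose from where the row before left it, along the tool's axes as they then stand; what a row does not reach is not made up. A row lasts 1/12 s, in which the tool goes at most 41.7 mm and 7.16 degrees, less where a joint would pass 70% of its speed; a pose out of reach is approached as far as the arm can. A call is refused whole if a number of a shift passes 4.17 or a number of a turn 0.125, either way. A call with a gripper value outside its range is refused whole. OPENING is the finger opening in cm, from 0 to 8.81, set as the call begins (- or left out, the last holds). The fingers move at their own pace and stop on an object; FORCE is the grip in N (left out, the last holds). Time passes only in rows, so rows that do not move let the fingers close. It gives the time, the measured TCP pose, the force, the opening and the grip force at its end, in the units of the state.
- r.sense(): the state, without advancing time (a new reading comes with each control period).
- r.snapshot(name): name is "side" or "top" or "wrist"; returns a dict with "frame" (480x640x3 uint8, blue, green, red), "range_z" (480x640 float32, m along the optical axis (not along the pixel's ray), 0 where there is no reading), "camera_matrix" (3x3 intrinsics, pixels), "origin" and "attitude" of the camera in the world; the wrist camera has in their place "mount" (4x4, takes a point from camera to tool coordinates, whose origin is the TCP and whose axes are the flange's). Camera axes: x right, y down, z forward; pixel columns grow to the right and rows downward; lengths in m; the calibration is good to about 2 mm. A picture is of the moment at which its call begins: read the wrist's pose just before it.
- r.finish_job(): hands the job in; it is judged then, once.
Trained networks look in a picture, given as the dict that the camera call returned (one of the last four; its "shot" number tells which), for a name from the list of things; names that differ only in an ending like _2 or _b are one class to them, and where a whole thing is asked for, a point or a joint stands for the part that bears it (a point fixed in the world has none). Each returns a list of dicts, best first, with "conf" (0 to 1); they miss things now and then, are a little off and sometimes report something else, mostly with a low value. They report only what shows in the picture. A call takes as long as a camera call.
- r.trace(thing, picture): "pixels" (480x640 bool, what is visible of it) and "rect" ([left, top, right, bottom] in pixels, round what is visible of it).
The state is a dict: "time": time; "joints": joint angles; "joint_vel": joint speeds; "effort": joint torques, N m; "tcp_pos": TCP position; "tool_rot": TCP orientation; "ft_force": force on the tool from outside, world axes, zero at the start; "wrist_torque": the same for the moment, N m; "grip_width": opening from 0.0 (shut) to 1.0 (fully open); "grasp_force": force on a finger pad.
Only numpy, scipy, OpenCV 4.12 (cv2) and the standard library are available. Lean on these libraries where they do the work, as an engineer would, in place of code of your own. Each camera call takes 0.05 s, during which the arm holds its last target. There are 200 camera calls.

## Task

Get the small fume cabinet ready for gluing: push its sloping window up from beneath the lip until the lip is level with the brass pointer on the cabinet's left rail, and let it rest there. Then press the button on the fan's switch box beside the cabinet fully down and let go. Push and press only: the box stays where it stands, and neither the pointer nor any other thing on the bench is picked up or shifted.

Things in the scene. Friction and masses are not known exactly. Their poses are not given: they have to be found in the camera images.
- fume_cabinet: Grey fume cabinet, fixed, 310 wide, 160 deep, 306 mm high. Origin on its middle line at bench height, 70 mm behind the front of its foot; x level from front to back, y left, z up. Its front is upright to z = 60 mm, then leans back 30 degrees: up the slope = (0.5, 0, 0.866), out of it = (-0.866, 0, 0.5) in its axes. Aluminium rails at y = +-145 mm stand 27 mm out of the slope.
- sash (a joint): How far the window is up the slope, m: 0 fully down, 0.14 at the top stop; it starts nearly closed. Glass in an aluminium frame, 250 x 140 mm, counterweighted: it stays wherever it is left and takes about 2 to 3 N along the slope to move.
- sash_lip (a point): Mid-length, mid-thickness of the nose of the window's lip, a rounded aluminium bar along its bottom: 200 mm long (y), 14 mm thick along the slope, 33 mm out from the window. Its underside, 7 mm down the slope from here, is free: fingers leaning forward reach under it. Fully down, this point is at x = -107.5, z = 99 mm in the cabinet's axes. Own z: up the slope; x: into the window; y: left.
- pointer_tip (a point): Inward tip of the brass pointer, a clip 10 x 34 x 22 mm with a round screw on the left rail, 116 mm left of the cabinet's middle line, 36 mm out of the slope; axes as sash_lip. It marks the height: the lip is level when sash_lip and this tip are equally far up the slope. At the start it is 55 to 108 mm further up than the lip. Do not push it.
- switch_box: Loose grey switch box of the extractor fan, 68 x 105 x 40 mm, 0.8 kg, standing on the bench about 0.3 m to the left of the cabinet's middle line, a little nearer to the robot. Origin: centre of its underside, z up.
- fan_button_top (a point): Centre of the top of the round grey push button (32 mm across, black collar 48 mm across) in the middle of the switch box's top, 58 mm above the bench. Pressed straight down it travels 6 mm against a spring: 1.4 N to start, 4.5 N fully down; it springs back.
- fan_button (a joint): How far the button is pressed, m: 0 up, 0.006 fully down.
- thread_spool: Spool of green thread, 46 mm across, 55 mm high, right of the cabinet; loose, not part of the job, to be left alone. Origin: centre of its underside.
- needles_box: Closed card box, 63 x 93 x 21 mm, in front of the cabinet; loose, not part of the job, to be left alone. Origin: centre of its underside.
- pincers: Steel pincers with red grips, 62 x 204 x 17 mm, in front of the cabinet; loose, not part of the job, to be left alone. Origin: centre of its underside.
- webbing_roll: Roll of webbing, 106 mm across, 50 mm high, at the right; loose, not part of the job, to be left alone. Origin: centre of its underside.
- chalk: Piece of tailor's chalk, 40 x 45 x 9 mm, in front of the switch box; loose, not part of the job, to be left alone. Origin: centre of its underside.

How it is judged:
By the outcome, as a careful person would: the job done as asked, in the order asked, and still so for the second after the job is handed in, with the robot touching nothing.
It also fails if it takes over 51 s, if anything falls off the work surface, if the arm or the gripper's body presses on something with over 40 N, if the wrist force passes 120 N, or if a joint passes its speed limit or range.

## Working session

There is one attempt and no reset: what is moved stays moved. The work goes in short steps, Python scripts to look and compute and a shell command to move; the robot and the scene stay as the last step left them, time stands still between calls to the robot, and variables do not carry over. Pictures are saved under pics/ and viewed, at most 10 in all, crops included, and the job is handed in when it is done.

```bash
mkdir -p pics; ls
cat > h.py <<'E'
import numpy as np, cv2
from cell import r
from scipy.spatial.transform import Rotation as R
def att(p):
    a=np.array(p["attitude"],float)
    return a if a.shape==(3,3) else (R.from_rotvec(a).as_matrix() if a.size==3 else R.from_quat(a).as_matrix())
def cloud(p):
    K=np.array(p["camera_matrix"]); z=p["range_z"]; v,u=np.mgrid[:480,:640]
    c=np.stack([(u-K[0,2])/K[0,0]*z,(v-K[1,2])/K[1,1]*z,z],-1)
    return c@att(p).T+np.array(p["origin"])
E
python3 - <<'E'
from h import *
print(r.sense())
for n in ["side","top"]:
    p=r.snapshot(n); cv2.imwrite(f"pics/{n}0.png",p["frame"]); print(n,p["origin"],p["attitude"],p["camera_matrix"])
    W=cloud(p)
    for t in ["fume_cabinet","sash_lip","pointer_tip","switch_box","fan_button_top","chalk","needles_box","pincers"]:
        for d in r.trace(t,p)[:2]:
            m=d["pixels"]&(p["range_z"]>0); q=W[m]
            print(t,round(d["conf"],2),d["rect"],m.sum(), np.round(np.median(q,0),4) if m.sum() else '', np.round(np.percentile(q,[3,97],0),3).tolist() if m.sum() else '')
E
```

```text
pics
{'time': 0.0, 'joints': array([ 1.11279517,  0.53716059, -0.00446245,  1.53887183,  0.00259906,
        1.06730345, -0.07115487]), 'joint_vel': array([ 5.70828187e-04,  4.44061970e-05, -3.12195718e-04, -4.91891434e-04,
        1.05004081e-03,  4.01559711e-04,  4.46233129e-04]), 'effort': array([-1.64056928e-04, -5.70985794e+01,  9.90905799e-01, -2.51610750e+01,
       -5.62063430e-02,  1.80117652e-02,  1.46237935e-04]), 'tcp_pos': array([ 0.24801442, -0.60027164,  0.30184288]), 'tool_rot': array([-3.07981463e+00, -6.11395348e-01,  7.06222913e-04]), 'ft_force': array([ 1.4216778 , -0.31299894, -0.10191098]), 'wrist_torque': array([-0.04360691, -0.04949442, -0.06308863]), 'grasp_force': 0.0, 'grip_width': 0.9990109986043073}
side [0.52503837 0.60915901 1.08234979] [-0.15189089 -2.96389877  0.9024493 ] [[494.6016067    0.         321.12518992]
 [  0.         494.6016067  239.66567374]
 [  0.           0.           1.        ]]
fume_cabinet 0.82 [195.2, 168.2, 316.2, 362.1] 16497 [0.605  0.0918 0.2029] [[0.497, -0.097, 0.036], [0.69, 0.206, 0.307]]
sash_lip 0.57 [257.4, 206.4, 316.3
[... 1749 characters left out ...]
[216.3, 261.6, 233.0, 284.7] 278 [0.3536 0.2167 0.0087] [[0.336, 0.195, 0.002], [0.373, 0.239, 0.014]]
fan_button_top 0.45 [176.3, 196.0, 187.5, 212.0] 145 [0.516  0.3217 0.0607] [[0.503, 0.308, 0.051], [0.53, 0.336, 0.067]]
chalk 0.61 [444.3, 241.6, 493.9, 284.1] 1386 [ 0.391  -0.3821  0.0489] [[0.343, -0.424, 0.016], [0.435, -0.333, 0.055]]
needles_box 0.71 [270.8, 245.7, 314.8, 288.0] 1001 [0.3684 0.0569 0.0198] [[0.331, 0.012, 0.003], [0.406, 0.103, 0.025]]
pincers 0.75 [322.0, 258.2, 405.6, 294.7] 775 [ 0.3402 -0.1188  0.0129] [[0.314, -0.212, 0.004], [0.389, -0.038, 0.019]]
pincers 0.63 [270.5, 244.6, 314.4, 287.9] 957 [0.3685 0.0562 0.0199] [[0.332, 0.012, 0.014], [0.406, 0.1, 0.025]]
```

```bash
cat >> h.py <<'E'
UP=np.array([.5,0,.866]);OUT=np.array([-.866,0,.5])
def fit(W,p,yaw=None):
    pass
E
python3 - <<'E'
from h import *
ims=[]
for n,(x0,y0,w,h) in {"side":(190,150,200,300),"top":(150,90,240,215)}.items():
    p=r.snapshot(n); W=cloud(p)
    ims.append(cv2.resize(p["frame"][y0:y0+h,x0:x0+w],(400,600) if n=="side" else (400,358),interpolation=cv2.INTER_CUBIC))
    # switch box/button
    B=(abs(W[...,0]-.516)<.09)&(abs(W[...,1]-.325)<.09)
    t=W[B&(abs(W[...,2]-.04)<.006)]; print(n,"boxtop",cv2.minAreaRect(t[:,:2].astype(np.float32)))
    t=W[B&(W[...,2]>.053)&(W[...,2]<.067)]; print("button",cv2.minEnclosingCircle(t[:,:2].astype(np.float32)),t.mean(0),len(t))
    # cabinet top
    t=W[(abs(W[...,2]-.306)<.006)&(W[...,0]>.5)&(abs(W[...,1]-.05)<.25)]; print("cabtop",cv2.minAreaRect(t[:,:2].astype(np.float32)),len(t))
    # window plane
    d=r.trace("sash_lip",p)[0]; m=cv2.erode(d["pixels"].astype(np.uint8),np.ones((5,5)))>0
    q=W[m&(p["range_z"]>0)&(W[...,2]>.13)&(W[...,2]<.19)]
    for _ in range(4):
        c=q.mean(0); nn=np.linalg.svd(q-c)[2][2]; e=(q-c)@nn; q=q[abs(e)<max(2*e.std(),.001)]
    nn=nn*np.sign(nn[2]); print("plane",nn,c,e.std(),len(q),"yaw",np.degrees(np.arctan2(-nn[1],-nn[0])),"tilt",np.degrees(np.arcsin(nn[2])))
out=np.zeros((600,800,3),np.uint8); out[:,:400]=ims[0]; out[:358,400:]=ims[1]; cv2.imwrite("pics/c1.png",out)
E
```

```text
side boxtop ((0.516869843006134, 0.3231222331523895), (0.10553233325481415, 0.06792695075273514), 78.35264587402344)
button ((0.5171976089477539, 0.3237874507904053), 0.023676378652453423) [0.51619346 0.32396092 0.05957882] 255
cabtop ((0.6502560973167419, 0.050265371799468994), (0.05752534791827202, 0.33247697353363037), 1.8807425498962402) 3456
plane [-0.86401827 -0.02720641  0.50272482] [0.55764851 0.05024984 0.16097399] 0.0007140628536919009 1325 yaw 1.803547298805906 tilt 30.18043664372222
top boxtop ((0.5166347026824951, 0.3217819929122925), (0.10540355741977692, 0.06847048550844193), 78.4703140258789)
button ((0.515828013420105, 0.32137537002563477), 0.02324836701154709) [0.51578287 0.3212347  0.05910286] 177
cabtop ((0.6506416201591492, 0.048611171543598175), (0.059605102986097336, 0.3279135525226593), 2.5307962894439697) 3440
plane [-0.86373653 -0.02775     0.50317903] [0.55807099 0.0463888  0.16078418] 0.0014201146656388722 1882 yaw 1.8401575532592356 tilt 30.210547085603213
```

View pics/c1.png

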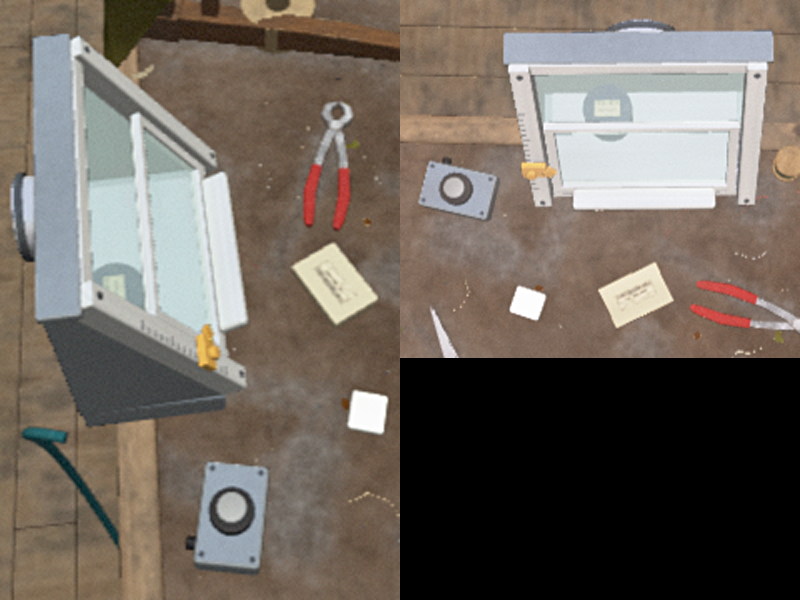

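```bash
cat >> h.py <<'E'
yaw=np.radians(1.82); Rc=R.from_euler('z',yaw).as_matrix()
O=np.array([0.5766,0.0460,0.])   # provisional cabinet origin
def cab(W): 
    c=(W-O)@Rc; return np.stack([c@UP,c[...,1],c@OUT],-1)  # s, y, out
E
python3 - <<'E'
from h import *
print(np.array(r.snapshot("wrist")["mount"]).round(4).tolist())
for n in ["side","top"]:
    p=r.snapshot(n); C=cab(cloud(p)); W=cloud(p)
    d=r.trace("sash_lip",p)[0]; ok=d["pixels"]&(p["range_z"]>0)
    y=C[ok]; win=y[(y[:,0]>.1)&(y[:,0]<.15)&(abs(y[:,1])<.08)]; ow=np.median(win[:,2]); print(n,"window out",ow)
    for sb in np.arange(0.02,.07,.004):
        k=y[(y[:,0]>=sb)&(y[:,0]<sb+.004)&(abs(y[:,1])<.09)]
        if len(k)>5: print(round(sb,3),len(k),np.percentile(k[:,2]-ow,[5,50,95]).round(4))
    k=y[(y[:,2]-ow>.02)]; print("lip y range",np.percentile(k[:,1],[1,99]).round(4),"x world min",W[ok][:,0].min())
    hsv=cv2.cvtColor(p["frame"],cv2.COLOR_BGR2HSV); br=(hsv[...,0]>12)&(hsv[...,0]<30)&(hsv[...,1]>140)&(hsv[...,2]>110)&(abs(C[...,1]-.13)<.04)&(C[...,2]-ow>0.005)&(C[...,0]>.02)&(C[...,0]<.25)
    k=C[br]; print("brass",len(k))
    for yb in np.arange(.1,.17,.006):
        j=k[(k[:,1]>=yb)&(k[:,1]<yb+.006)]
        if len(j): print(round(yb,3),len(j),"s",np.percentile(j[:,0],[5,50,95]).round(4),"out",np.median(j[:,2]-ow).round(4))
E
```

```text
[[-0.0006, -0.9649, -0.2627, 0.0679], [1.0, -0.0004, -0.0006, 0.0012], [0.0004, -0.2627, 0.9649, -0.0815], [0.0, 0.0, 0.0, 1.0]]
side window out 0.09675161715124216
0.044 6 [0.0354 0.036  0.0363]
0.048 35 [0.0251 0.0365 0.0375]
0.052 148 [0.0027 0.0324 0.0377]
0.056 807 [0.001  0.0188 0.0356]
0.06 193 [-0.0008  0.0116  0.0326]
0.064 57 [-0.001   0.0002  0.0018]
0.068 52 [-0.0011  0.0001  0.0018]
lip y range [-0.0943  0.1007] x world min 0.4825410902018251
brass 147
0.124 11 s [0.1119 0.1192 0.1207] out 0.0226
0.13 13 s [0.1115 0.1164 0.1234] out 0.0222
0.136 20 s [0.1114 0.1226 0.1249] out 0.0215
0.142 21 s [0.1151 0.1214 0.124 ] out 0.0204
0.148 27 s [0.1145 0.1199 0.125 ] out 0.0225
0.154 28 s [0.1131 0.1178 0.1231] out 0.0221
0.16 27 s [0.1069 0.1202 0.1239] out 0.0196
top window out 0.09633808649776554
0.044 29 [0.0325 0.0351 0.0361]
0.048 68 [0.0314 0.0363 0.0382]
0.052 284 [0.0015 0.0257 0.0382]
0.056 656 [-0.0003  0.0182  0.0364]
0.06 239 [-0.0016  0.0119  0.0365]
0.064 91 [-0.0032  0.0001  0.0048]
0.068 90 [-0.0029 -0.0001  0.0033]
lip y range [-0.0947  0.0987] x world min 0.48322403967188676
brass 0
```

```bash
python3 -m crank '{"slide":[[0,0,0],[0,0,0],[0,0,0],[3,-2.5,0],[3,-2.5,0],[3,-2.5,0],[3,-2.5,0],[3,-2.5,0],[0.45,-3.7,0],[0.45,-3.7,0],[0.45,-3.7,0],[0.45,-3.7,0],[0.45,-3.7,0],[0.45,-3.7,0],[0.45,-3.7,0],[0.45,-3.7,0],[0.45,-3.7,0]],"twist":[0.12,0.12,0.12,0,0,0,0,0,0,0,0,0,0,0,0,0,0]}' 0
```

```text
time: 2.77
tcp_pos: [0.4239, -0.1352, 0.303]
tool_rot: [3.141, 0.05, 0.001]
ft_force: [1.9, 0.5, 0.6]
grip_width: 0.002
grasp_force: 0.0
```

```bash
python3 -m crank '{"slide":[[0.6,-3.6,0],[0.6,-3.6,0],[0.6,-3.6,0],[0.6,-3.6,0],[0.6,-3.6,0],[0,0,0],[0,0,0]],"twist":[0,0,0,0,0,0,0]}' 0
cat >> h.py <<'E'
def wristcloud():
    s=r.sense(); p=r.snapshot("wrist"); M=np.array(p["mount"]); K=np.array(p["camera_matrix"]); z=p["range_z"]; v,u=np.mgrid[:480,:640]
    c=np.stack([(u-K[0,2])/K[0,0]*z,(v-K[1,2])/K[1,1]*z,z],-1)
    Rt=R.from_rotvec(s["tool_rot"]).as_matrix()
    return p,(c@M[:3,:3].T+M[:3,3])@Rt.T+s["tcp_pos"]
O=np.array([0.5915,0.0465,0.])
E
python3 - <<'E'
from h import *
p,W=wristcloud(); cv2.imwrite("pics/w1.png",p["frame"]); np.save("w1.npy",W)
print(np.diag(p["camera_matrix"]))
C=cab(W)
for t in ["sash_lip","pointer_tip"]:
    for d in r.trace(t,p)[:2]:
        m=d["pixels"]&(p["range_z"]>0); print(t,round(d["conf"],2),d["rect"],np.percentile(C[m],[3,50,97],0).round(4).tolist())
E
```

```text
time: 3.35
tcp_pos: [0.4484, 0.0459, 0.3029]
tool_rot: [-3.141, -0.057, -0.001]
ft_force: [-0.2, -0.3, 0.7]
grip_width: 0.004
grasp_force: 0.0
[348.86924902 348.86924902   1.        ]
sash_lip 0.77 [55.8, 2.2, 605.1, 179.1] [[0.0502, -0.1187, 0.1063], [0.1157, -0.0003, 0.1074], [0.1619, 0.1194, 0.1408]]
pointer_tip 0.64 [54.0, 87.6, 137.5, 128.7] [[0.0981, 0.1197, 0.1206], [0.1122, 0.1433, 0.1289], [0.1175, 0.1621, 0.1371]]
pointer_tip 0.28 [260.6, 230.4, 357.6, 285.4] [[-0.0971, -0.028, 0.1621], [-0.0855, 0.013, 0.1875], [-0.0721, 0.064, 0.2074]]
```

View pics/w1.png

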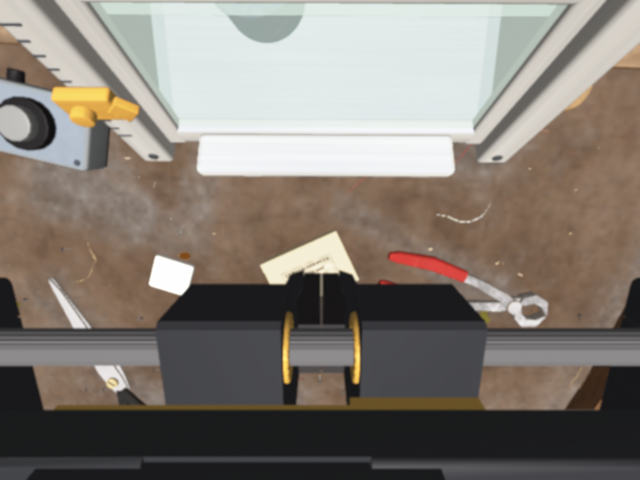

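```bash
cat > m.py <<'E'
from h import *
def measure(p,W):
    C=cab(W); hsv=cv2.cvtColor(p["frame"],cv2.COLOR_BGR2HSV)
    br=(hsv[...,0]>12)&(hsv[...,0]<32)&(hsv[...,1]>130)&(hsv[...,2]>100)&(abs(C[...,1]-.135)<.04)&(C[...,2]>.11)&(C[...,0]>.02)&(C[...,0]<.25)
    k=C[br]
    for yb in np.arange(.11,.17,.006):
        j=k[(k[:,1]>=yb)&(k[:,1]<yb+.006)]
        if len(j)>3: print("brass y",round(yb,3),len(j),"s",np.percentile(j[:,0],[3,50,97]).round(4),"out",np.percentile(j[:,2],[5,50,95]).round(4))
    g=(abs(C[...,1])<.09)&(C[...,2]>.118)&(C[...,2]<.16)&(C[...,0]>.02)&(C[...,0]<.2)
    g[230:]=False
    k=C[g]; print("lip",len(k))
    for ob in np.arange(.118,.148,.003):
        j=k[(k[:,2]>=ob)&(k[:,2]<ob+.003)]
        if len(j)>3: print("out",round(ob,3),len(j),"s",np.percentile(j[:,0],[3,25,50,75,97]).round(4))
    for n,lo,hi in [("left",.05,.09),("right",-.09,-.05)]:
        j=k[(k[:,1]>lo)&(k[:,1]<hi)&(k[:,2]<.138)]; print(n,"top face s",np.median(j[:,0]).round(4))
    w=C[(abs(C[...,1])<.07)&(C[...,0]>.09)&(C[...,0]<.12)&(abs(C[...,2]-.108)<.01)]; print("win out",np.median(w[:,2]))
if __name__=="__main__": measure(*wristcloud())
E
python3 m.py
```

```text
brass y 0.116 151 s [0.1038 0.108  0.1116] out [0.1262 0.1293 0.1312]
brass y 0.122 238 s [0.1    0.1114 0.1154] out [0.1264 0.1307 0.1317]
brass y 0.128 288 s [0.1014 0.1131 0.1174] out [0.1217 0.1283 0.1315]
brass y 0.134 294 s [0.0976 0.1142 0.1175] out [0.1222 0.1287 0.1297]
brass y 0.14 452 s [0.0988 0.1098 0.1175] out [0.123  0.1292 0.1367]
brass y 0.146 417 s [0.1017 0.1125 0.1176] out [0.1225 0.1309 0.1373]
brass y 0.152 260 s [0.104  0.1152 0.1175] out [0.1212 0.1284 0.1371]
brass y 0.158 185 s [0.1059 0.116  0.1177] out [0.1204 0.1276 0.1296]
lip 8446
out 0.118 790 s [0.0509 0.0517 0.0521 0.0525 0.0533]
out 0.121 817 s [0.0507 0.0516 0.052  0.0525 0.0532]
out 0.124 828 s [0.0509 0.0517 0.0521 0.0525 0.0532]
out 0.127 825 s [0.0509 0.0516 0.052  0.0524 0.0533]
out 0.13 841 s [0.051  0.0516 0.0521 0.0525 0.0532]
out 0.133 847 s [0.0508 0.0516 0.052  0.0524 0.0533]
out 0.136 852 s [0.051  0.0516 0.0521 0.0525 0.0532]
out 0.139 1020 s [0.0499 0.0508 0.0514 0.052  0.0529]
out 0.142 1626 s [0.0427 0.0459 0.0481 0.0498 0.0516]
left top face s 0.0521
right top face s 0.052
win out 0.10711180153633242
```

Run:
```python
from h import *
p,W=wristcloud(); C=cab(W)
im=p["frame"][70:145,40:160]; big=cv2.resize(im,(800,500),interpolation=cv2.INTER_CUBIC); cv2.imwrite("pics/z1.png",big)
for v in range(86,130,3): print(v,[tuple((C[v,u]*1000).round(0).astype(int)) for u in range(100,146,5)])
```

```text
86 [(np.int64(114), np.int64(133), np.int64(118)), (np.int64(111), np.int64(132), np.int64(115)), (np.int64(105), np.int64(133), np.int64(111)), (np.int64(102), np.int64(132), np.int64(108)), (np.int64(106), np.int64(126), np.int64(111)), (np.int64(106), np.int64(123), np.int64(111)), (np.int64(106), np.int64(120), np.int64(111)), (np.int64(105), np.int64(117), np.int64(111)), (np.int64(102), np.int64(116), np.int64(108)), (np.int64(100), np.int64(114), np.int64(107))]
89 [(np.int64(116), np.int64(131), np.int64(121)), (np.int64(109), np.int64(133), np.int64(116)), (np.int64(105), np.int64(133), np.int64(113)), (np.int64(101), np.int64(132), np.int64(110)), (np.int64(103), np.int64(128), np.int64(111)), (np.int64(104), np.int64(124), np.int64(112)), (np.int64(104), np.int64(121), np.int64(111)), (np.int64(104), np.int64(117), np.int64(112)), (np.int64(101), np.int64(116), np.int64(110)), (np.int64(96), np.int64(116), np.int64(106))]
92 [(np.int64(115), np.int64(131), np.int64(123)), (np.int64(109), np.int64(133), np.int64(118)), (np.int64(106), np.int64(132), np.int64(115)), (np.int6
[... 5241 characters left out ...]
19)), (np.int64(75), np.int64(139), np.int64(119)), (np.int64(75), np.int64(135), np.int64(120)), (np.int64(74), np.int64(132), np.int64(119)), (np.int64(67), np.int64(132), np.int64(115)), (np.int64(60), np.int64(133), np.int64(110))]
128 [(np.int64(-20), np.int64(224), np.int64(63)), (np.int64(71), np.int64(155), np.int64(119)), (np.int64(71), np.int64(152), np.int64(119)), (np.int64(71), np.int64(148), np.int64(119)), (np.int64(71), np.int64(145), np.int64(119)), (np.int64(70), np.int64(142), np.int64(119)), (np.int64(70), np.int64(138), np.int64(119)), (np.int64(70), np.int64(134), np.int64(119)), (np.int64(66), np.int64(133), np.int64(116)), (np.int64(59), np.int64(133), np.int64(112))]
```

View pics/z1.png

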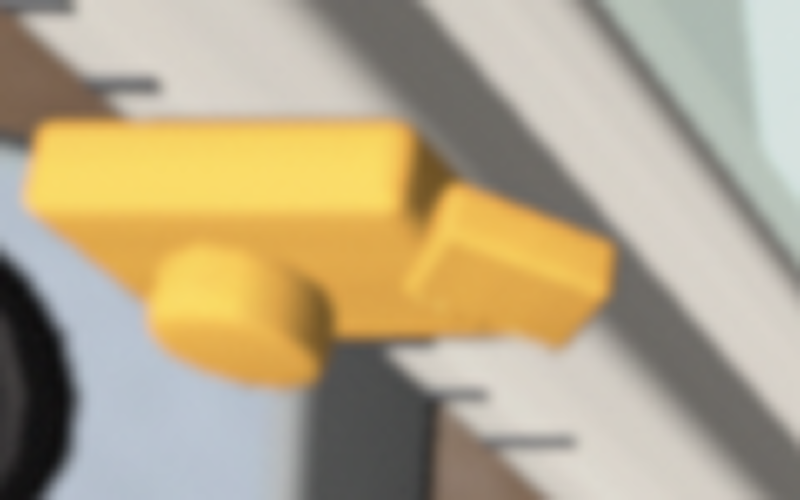

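```bash
python3 -m crank '{"slide":[[0,0,3.8],[0,0,3.8],[0,0,3.8],[0,0,3.8],[0.9,0,0],[0.9,0,0],[0.6,0,0],[0,0,0],[0,0,0]],"twist":[0,0,0,0,0,0,0,0,0]}' 0; python3 -m crank '{"slide":[[0.2,0,0],[0.2,0,0],[0.2,0,0],[0,0,0],[0,0,0]],"twist":[0,0,0,0,0]}' 0
```

```text
time: 4.35
tcp_pos: [0.4741, 0.0447, 0.1528]
tool_rot: [-3.141, -0.049, -0.007]
ft_force: [0.2, -0.1, -0.4]
grip_width: 0.007
grasp_force: 0.0
time: 4.77
tcp_pos: [0.4753, 0.0447, 0.1508]
tool_rot: [3.14, 0.051, -0.01]
ft_force: [-10.6, 0.1, 8.1]
grip_width: 0.003
grasp_force: 5.3
```

```bash
python3 -m crank '{"slide":[[0,0,-0.3],[0.25,0,-0.43],[0.25,0,-0.43],[0.25,0,-0.43],[0.25,0,-0.43],[0,0,0],[0,0,0]],"twist":[0,0,0,0,0,0,0]}' 0; python3 m.py | grep -E "top face|0.12[17]"
```

```text
time: 5.35
tcp_pos: [0.4869, 0.0451, 0.1716]
tool_rot: [3.141, 0.05, -0.005]
ft_force: [-9.1, -0.4, 7.4]
grip_width: 0.008
grasp_force: 4.2
out 0.121 3497 s [0.0749 0.0756 0.076  0.0764 0.0771]
left top face s 0.076
right top face s 0.076
```

```bash
python3 -m crank '{"slide":[[0.25,0,-0.43],[0.25,0,-0.43],[0.25,0,-0.43],[0.25,0,-0.43],[0.25,0,-0.43],[0.25,0,-0.43],[0,0,0],[0,0,0]],"twist":[0,0,0,0,0,0,0,0]}' 0; python3 m.py | grep -E "top face|0.12[17]|brass"
```

```text
time: 6.07
tcp_pos: [0.5019, 0.0456, 0.1974]
tool_rot: [3.141, 0.05, -0.005]
ft_force: [-8.9, -1.2, 6.9]
grip_width: 0.001
grasp_force: 4.4
brass y 0.11 4 s [0.1067 0.1078 0.1083] out [0.1276 0.1293 0.131 ]
brass y 0.116 108 s [0.104  0.1065 0.1079] out [0.1259 0.1284 0.1311]
brass y 0.122 6 s [0.0993 0.1003 0.1014] out [0.1302 0.1309 0.1311]
out 0.121 3426 s [0.1049 0.1056 0.106  0.1064 0.1071]
left top face s 0.106
right top face s 0.1059
```

```bash
python3 -m crank '{"slide":[[0.13,0,-0.22],[0.13,0,-0.22],[0.12,0,-0.21],[0,0,0],[0,0,0]],"twist":[0,0,0,0,0]}' 0; python3 m.py | grep -E "top face|brass"; python3 -m crank '{"slide":[[-0.5,0,0],[-1.5,0,0],[-2,0,0],[-1,0,0],[0,0,-3.5],[0,0,-3.5],[0,0,-3.5],[0,0,0],[0,0,0]],"twist":[0,0,0,0,0,0,0,0,0]}' 0;python3 m.py | grep -E "top face|brass|0.12[17]|win"
```

```text
time: 6.53
tcp_pos: [0.5055, 0.0457, 0.2036]
tool_rot: [3.14, 0.05, -0.006]
ft_force: [-9.1, -0.2, 4.9]
grip_width: 0.003
grasp_force: 4.3
brass y 0.116 360 s [0.1051 0.1083 0.1111] out [0.1259 0.1286 0.1312]
brass y 0.122 50 s [0.0985 0.1027 0.1097] out [0.1287 0.1311 0.1313]
left top face s 0.113
right top face s 0.1129
time: 7.33
tcp_pos: [0.4588, 0.0444, 0.3106]
tool_rot: [-3.141, -0.049, -0.01]
ft_force: [-0.3, 0.1, 0.1]
grip_width: 0.005
grasp_force: 0.0
brass y 0.116 124 s [0.1039 0.1083 0.1119] out [0.1262 0.1293 0.1314]
brass y 0.122 207 s [0.1005 0.1115 0.1155] out [0.1264 0.1306 0.1316]
brass y 0.128 256 s [0.1017 0.1134 0.1176] out [0.1216 0.1278 0.1314]
brass y 0.134 251 s [0.0989 0.1151 0.1175] out [0.1219 0.1287 0.1297]
brass y 0.14 395 s [0.099  0.1101 0.1175] out [0.1222 0.1291 0.1366]
brass y 0.146 371 s [0.1014 0.1126 0.1178] out [0.1223 0.1304 0.1373]
brass y 0.152 228 s [0.1058 0.1157 0.1176] out [0.1213 0.1284 0.1371]
brass y 0.158 154 s [0.1057 0.116  0.1176] out [0.1207 0.1275 0.1294]
out 0.121 1175 s [0.1119 0.1125 0.1129 0.1133 0.114 ]
out 0.127 1183 s [0.1119 0.1125 0.1129 0.1133 0.114 ]
left top face s 0.113
right top face s 0.1129
win out 0.11023131593644811
```

```bash
python3 -m crank '{"slide":[[0,-3.45,0],[0,-3.45,0],[0,-3.45,0],[0,-3.45,0],[0,-3.45,0],[0,-3.45,0],[0,-3.45,0],[0,-3.45,0],[0,0,0],[0,0,0]],"twist":[0,0,0,0,0,0,0,0,0,0]}' 0
python3 - <<'E'
from h import *
p,W=wristcloud(); cv2.imwrite("pics/w2.png",p["frame"]); hh=W[...,2]
B=(abs(W[...,0]-.516)<.08)&(abs(W[...,1]-.323)<.08)&(np.arange(480)[:,None]<230)
for n,lo,hi in [("boxtop",.036,.044),("collar",.045,.054),("button",.0555,.064)]:
    t=W[B&(hh>lo)&(hh<hi)].astype(np.float32); print(n,len(t),cv2.minAreaRect(t[:,:2]),cv2.minEnclosingCircle(t[:,:2]),np.median(t[:,2]))
t=W[(W[...,0]>.54)&(W[...,1]>.23)&(hh>.03)]; print("tall near",len(t),t[:,2].max() if len(t) else '', t.min(0) if len(t) else '')
for d in r.trace("fan_button_top",p)[:1]:print(d["conf"],d["rect"])
E
```

```text
time: 8.22
tcp_pos: [0.447, 0.3219, 0.3064]
tool_rot: [3.141, 0.057, -0.004]
ft_force: [0.7, -1.1, 0.2]
grip_width: 0.007
grasp_force: 0.0Traceback (most recent call last):
  File "<stdin>", line 5, in <module>
cv2.error: OpenCV(4.12.0) /io/opencv/modules/imgproc/src/convhull.cpp:143: error: (-215:Assertion failed) total >= 0 && (depth == CV_32F || depth == CV_32S) in function 'convexHull'
```

View pics/w2.png

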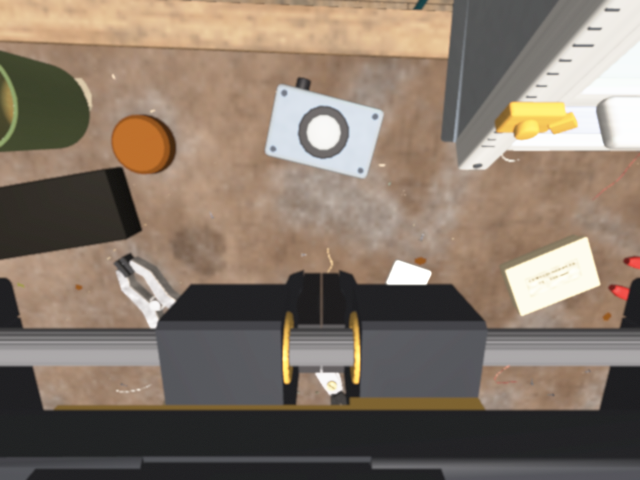

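Run:
```python
from h import *
p,W=wristcloud(); hh=W[...,2]
v,u=np.mgrid[:480,:640]
B=(abs(W[...,0]-.516)<.08)&(abs(W[...,1]-.323)<.08)&(v<230)
print(W[131,323],W[105,290],W[220,230],W[140,140])
for n,lo,hi in [("boxtop",.034,.044),("collar",.045,.054),("button",.0545,.064)]:
    t=W[B&(hh>lo)&(hh<hi)].astype(np.float32)
    if len(t)>5: print(n,len(t),cv2.minAreaRect(t[:,:2]),cv2.minEnclosingCircle(t[:,:2])[0],np.median(t[:,2]))
b=B&(np.hypot(u-323,v-131)<40)&(p["frame"].min(-1)>170); print(W[b].mean(0),b.sum())
```

```text
[0.52134154 0.3194094  0.06186743] [0.54423977 0.35118946 0.03841422] [0.42162582 0.42153351 0.00085127] [0.50717295 0.50426936 0.02167833]Traceback (most recent call last):
  File "<stdin>", line 8, in <module>
cv2.error: OpenCV(4.12.0) /io/opencv/modules/imgproc/src/convhull.cpp:143: error: (-215:Assertion failed) total >= 0 && (depth == CV_32F || depth == CV_32S) in function 'convexHull'
```

Run:
```python
from h import *
p,W=wristcloud(); hh=W[...,2]; s=r.sense(); print(s["tcp_pos"],s["tool_rot"])
v,u=np.mgrid[:480,:640]
B=(abs(W[...,0]-.516)<.08)&(abs(W[...,1]-.323)<.08)&(v<230)
for n,lo,hi in [("boxtop",.034,.044),("collar",.045,.0545),("button",.055,.066)]:
    t=np.ascontiguousarray(W[B&(hh>lo)&(hh<hi)][:,:3],dtype=np.float32)
    print(n,len(t),t.mean(0),np.percentile(t,[1,99],0).mean(0),cv2.minAreaRect(t[:,:2].copy()),np.median(t[:,2]))
b=B&(np.hypot(u-323,v-131)<40)&(p["frame"].min(-1)>170); print(W[b].mean(0),np.median(W[b][:,2]),b.sum())
```

```text
[0.44848858 0.31844548 0.30715584] [ 3.13940744e+00  4.73814735e-02 -1.99024072e-03]
boxtop 5626 [0.52085954 0.32249346 0.03908343] [0.51997051 0.32200241 0.03813085] ((0.5197913646697998, 0.3221025764942169), (0.10496042668819427, 0.0679764524102211), 78.26210021972656) 0.03923162
collar 1128 [0.5202647  0.32223302 0.05125924] [0.5198805  0.32230356 0.05101088] ((0.5197880864143372, 0.3226736783981323), (0.04677998647093773, 0.04664359241724014), 3.283430337905884) 0.051296204
button 966 [0.5199018  0.32205382 0.06120648] [0.51972239 0.32182811 0.06093137] ((0.5199097394943237, 0.3216838538646698), (0.02966492809355259, 0.03088594600558281), 1.2482292652130127) 0.061229892
[0.52079411 0.31706974 0.04669526] 0.039714456977668344 3526
```

```bash
python3 -m crank '{"slide":[[2.3,-0.1,0],[2.3,-0.1,0],[2.3,0,0],[0,0,4],[0,0,4],[0,0,4],[0,0,4],[0,0,0],[0,0,0],[0,0,0]],"twist":[0,0,0,0,0,0,0,0,0,0]}' 0
python3 - <<'E'
from h import *
for _ in range(3):
    p,W=wristcloud(); s=r.sense(); print(s["tcp_pos"].round(4),s["ft_force"].round(2))
cv2.imwrite("pics/w3.png",p["frame"])
p=r.snapshot("side"); cv2.imwrite("pics/s3.png",cv2.resize(p["frame"][330:450,230:390],(800,600),interpolation=cv2.INTER_CUBIC))
E
```

```text
time: 9.2
tcp_pos: [0.5184, 0.3243, 0.1503]
tool_rot: [-3.14, -0.048, -0.004]
ft_force: [-0.6, -0.3, 0.5]
grip_width: 0.002
grasp_force: 0.0
[0.5188 0.3248 0.1511] [0.46 0.16 1.28]
[0.5189 0.325  0.1513] [ 0.09  0.35 -0.43]
[0.5187 0.325  0.1512] [ 0.67 -0.23  0.05]
```

View pics/w3.png

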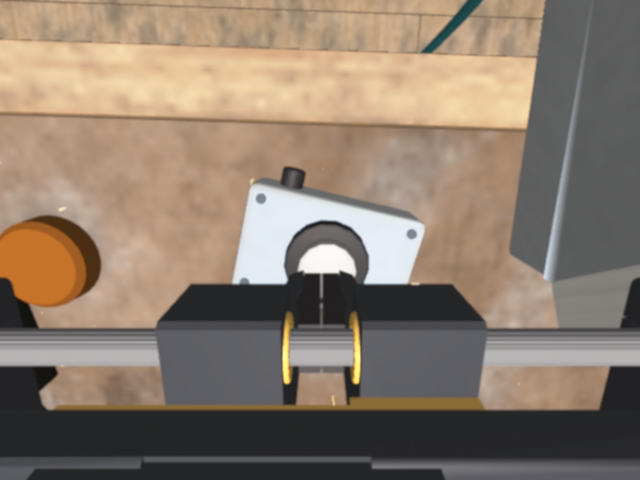

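```bash
python3 -m crank '{"slide":[[-0.1,0.25,0.6],[0,0,0.7],[0,0,0.7],[0,0,0.4],[0,0,0],[0,0,0]],"twist":[0,0,0,0,0,0]}' 0;  python3 -m crank '{"slide":[[0,0,0.2],[0,0,0.2],[0,0,0.2],[0,0,0],[0,0,0],[0,0,0]],"twist":[0,0,0,0,0,0]}' 0
```

```text
time: 9.9
tcp_pos: [0.5161, 0.3214, 0.1238]
tool_rot: [3.14, 0.05, -0.001]
ft_force: [-0.4, -2.6, 2.7]
grip_width: 0.004
grasp_force: 1.3
time: 10.4
tcp_pos: [0.5162, 0.3216, 0.1202]
tool_rot: [3.14, 0.05, 0.0]
ft_force: [-6.6, -6.2, 21.4]
grip_width: 0.006
grasp_force: 10.9
```

```bash
python3 -m crank '{"slide":[[0,0,-0.4],[0,0,-0.8],[0,0,-3],[0,0,-4],[0,0,-4],[0,0,-4],[-3,0,-2],[-4,0,0],[0,0,0],[0,0,0],[0,0,0]],"twist":[0,0,0,0,0,0,0,0,0,0,0]}' 0
python3 - <<'E'
from h import *
for n in ["side","top"]:
    p=r.snapshot(n); W=cloud(p)
    B=(abs(W[...,0]-.516)<.09)&(abs(W[...,1]-.325)<.09)
    t=W[B&(abs(W[...,2]-.04)<.006)]; print(n,"boxtop",len(t),cv2.minAreaRect(t[:,:2].astype(np.float32)) if len(t) else '')
    t=W[B&(W[...,2]>.053)&(W[...,2]<.067)]; print("button",t.mean(0),len(t))
    C=cab(W); k=C[(abs(C[...,1])<.09)&(C[...,2]>.12)&(C[...,2]<.138)&(C[...,0]>.02)&(C[...,0]<.2)]; print("lip top s",np.median(k[:,0]),len(k))
    if n=="side": cv2.imwrite("pics/s4.png",cv2.resize(p["frame"][150:450,190:390],(400,600),interpolation=cv2.INTER_CUBIC))
print(r.sense()["tcp_pos"])
E
```

```text
time: 11.32
tcp_pos: [0.4466, 0.3196, 0.3003]
tool_rot: [-3.141, -0.05, -0.001]
ft_force: [1.1, -0.3, 0.0]
grip_width: 0.004
grasp_force: 0.0
side boxtop 1220 ((0.5168586373329163, 0.3231666088104248), (0.10510724037885666, 0.06756380945444107), 78.24311828613281)
button [0.51629635 0.3245375  0.05985733] 246
lip top s 0.11177345524011267 505
top boxtop 485 ((0.5169860124588013, 0.32173100113868713), (0.10532897710800171, 0.06877726316452026), 78.27168273925781)
button [0.52164249 0.32503695 0.05945537] 85
lip top s 0.11149680095201982 483
[0.44736462 0.31941645 0.29998873]
```

View pics/s4.png

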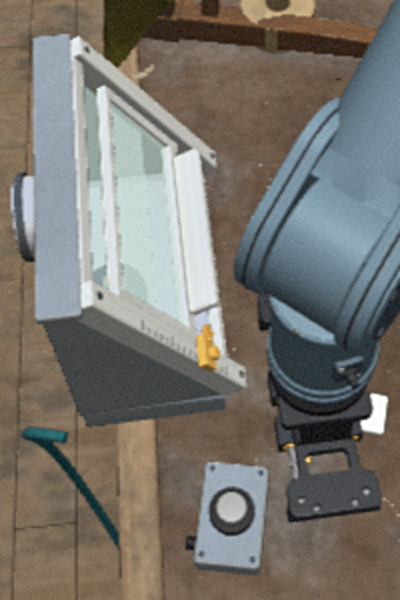

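```bash
python3 -c "
from cell import r
print(r.finish_job())"
```

```text
the job is handed in; nothing more can be done
None
```

The job is handed in: the window lip measured within about 1 mm of level with the brass pointer tip. The fan button was then pressed to its stop (about 21 N) and sprang back. The switch box measured as unmoved, and the run took about 12 of the 51 s; because the interface could not tilt the tool, I pushed the lip's rounded nose up the slope with upright fingers instead of reaching under it.

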